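Make up two spare-parts kits for the press workshop

TASK

Make up the two kits from the parts on the green mat: the blue feed roller, the steel gear and the brass bush go in the blue tray, and the black knob and the yellow-lidded grease pot go in the orange tray. Stand each part upright on the tray's floor in a compartment of its own (any compartment of the right tray), and leave the grey bush, the red knob and the green-lidded pot standing where they are.

Things in the scene. Friction and masses are not known exactly. Their poses are not given: they have to be found in the camera images.
- feed_roller: feed roller standing on end: blue rubber cylinder 36 mm diameter, 48 mm high, with a steel axle stub 12 mm diameter rising from its middle to the top at 60 mm. Origin: centre of its underside; z up its axis. Starts upright on the bench. About 90 g. Goes in the blue tray.
- gear: steel gear with hub upwards: toothed wheel 50 mm diameter, 12 mm thick, lying flat; plain round hub 26 mm diameter from there to the top at 52 mm. Origin: centre of its underside; z up its axis. Starts upright on the bench. About 160 g. Goes in the blue tray.
- brass_bush: brass flanged bush standing on its flange: flange 44 mm diameter, 6 mm thick; barrel 34 mm diameter up to the top at 46 mm; open bore in the top. Origin: centre of its underside; z up its axis. Starts upright on the bench. About 120 g. Goes in the blue tray.
- black_knob: black clamp knob standing on its head, steel threaded stud upwards: lobed head 43 mm across, 22 mm high, steel collar 19 mm diameter to 28 mm, stud 12 mm diameter from 28 mm to the top at 62 mm. Origin: centre of its underside; z up its axis. Starts upright on the bench. About 80 g. Goes in the orange tray.
- yellow_pot: yellow-lidded grease pot: white body 40 mm diameter to 38 mm height, ribbed lid 42 to 43 mm diameter from 38 mm to the top at 54 mm. Origin: centre of its underside; z up its axis. Starts upright on the bench. About 70 g. Goes in the orange tray.
- grey_bush: grey plastic flanged bush standing on its flange: flange 44 mm diameter, 6 mm thick; barrel 34 mm diameter up to the top at 46 mm; open bore in the top. Origin: centre of its underside; z up its axis. Starts upright on the bench. Stays where it is.
- red_knob: red clamp knob standing on its head, steel threaded stud upwards: lobed head 43 mm across, 22 mm high, steel collar 19 mm diameter to 28 mm, stud 12 mm diameter from 28 mm to the top at 62 mm. Origin: centre of its underside; z up its axis. Starts upright on the bench. Stays where it is.
- green_pot: green-lidded grease pot: white body 40 mm diameter to 38 mm height, ribbed lid 42 to 43 mm diameter from 38 mm to the top at 54 mm. Origin: centre of its underside; z up its axis. Starts upright on the bench. Stays where it is.
- blue_tray: blue kit tray, 232 x 80 mm, 18 mm high overall, fixed to the bench; floor 4 mm thick, outer walls and dividers 4 mm thick, rising 14 mm above the floor. Three square compartments (72 x 72 mm inside) in a row along its long axis, its own x, centred at x = -76, 0 and +76 mm, y = 0. Origin: centre of its underside, on the bench (so parts stand 4 mm above the origin); z up. Takes the feed roller, the gear and the brass bush.
- orange_tray: orange kit tray, 232 x 80 mm, 18 mm high overall, fixed to the bench; floor 4 mm thick, outer walls and dividers 4 mm thick, rising 14 mm above the floor. Three square compartments (72 x 72 mm inside) in a row along its long axis, its own x, centred at x = -76, 0 and +76 mm, y = 0. Origin: centre of its underside, on the bench (so parts stand 4 mm above the origin); z up. Takes the black knob and the yellow-lidded pot; one compartment stays empty.

How it is judged:
By the outcome, as a careful person would: the job done as asked, in the order asked, and still so for the second after the job is handed in, with the robot touching nothing.
It also fails if it takes over 120 s, if anything falls off the work surface, if the arm or the gripper's body presses on something with over 40 N, if the wrist force passes 120 N, or if a joint passes its speed limit or range.

ROBOT

A 7-joint arm with a two-finger parallel gripper is mounted at the origin on the work surface. World frame = base frame: x ahead of the robot, y to its left, z up, the work surface at z = 0. Lengths are in mm, angles in rad, forces in N, time in s.
With the tool pointing down it reaches from about 400 to 875 mm from the base axis. Payload 4.4 kg.
Tool frame: the origin (TCP) lies where the fingers leave the gripper's body, on its centre line; the fingertips stand 73 mm ahead of it and the grasp point (between the pads) lies 54 mm ahead of it; z points along the fingers, y is the line along which they close (so a half turn about z gives the same grasp; the last joint's range is limited). The gripper opens to 85 mm and grips with 20 to 120 N. Pads are 22 mm wide; open, the fingers measure 114 mm over their backs; the gripper's body (76 mm by 85 mm) begins 54 mm behind the grasp point. The pads swing forward as they close: fully open they stand 13 mm farther back than shut.
Start: joints at [-1.258, 0.628, 0.038, 1.517, -0.027, 0.996, -0.02], TCP at [240.354, 603.943, 303.913] pointing down, gripper open.
Joint ranges: [-3.06, 3.06], [-0.37, 2.12], [-1.25, 1.32], [0.18, 2.47], [-1.1, 4.24], [0.23, 1.98], [-2.94, 2.94]. Speed limits (rad/s): [2.57, 2.57, 3.14, 3.14, 3.14, 3.14, 3.14].

INTERFACE

Orientations are given as [roll, pitch, yaw] about the fixed x, y, z axes, in that order (R = Rz(yaw) Ry(pitch) Rx(roll)).
In Python, from cell import ctrl gives the robot as it stands.
- The arm moves only by the tool send_rows, never from a script. Its argument "rows" is a list that holds one entry, the list of rows, each a list of 6 numbers: the shift along the tool's x, y, z in cm, then the turn, a rotation vector about the tool's x, y, z in rad. In form: [[[tx, ty, tz, wx, wy, wz], ...]]. A call has 1 to 10 rows; each row is the pose to reach, as a shift and turn from the pose commanded when the call began, along the tool's axes at that moment; what a row does not reach only later rows make up. A row lasts 1/10 s, in which the tool goes at most 50 mm and 8.59 degrees, less where a joint would pass 70% of its speed; a pose out of reach is approached as far as the arm can. A call with a gripper value outside its range is refused whole. "grip" is the closure in counts, from 0 (fully open) to 255 (shut), set as the call begins (left out, the last holds). The fingers move at their own pace and stop on an object; the grip force is fixed at half the most. Time passes only in rows, so rows that repeat a pose let the fingers close. It gives the time, the measured TCP pose, the force, the opening and the grip force at its end, in the units of the state.
- ctrl.read_state(): the state, without advancing time (a new reading comes with each control period).
- ctrl.get_image(name): name is "scene" or "top"; returns a dict with "pixels" (384x512x3 uint8, red, green, blue), "fx", "fy", "cx", "cy" (pixels), "extrinsics" (4x4, takes a point from camera to world coordinates). Camera axes: x right, y up, looking along -z (the intrinsics and any distortion apply to the point x, -y, -z); pixel columns grow to the right and rows downward; lengths in mm; the calibration is good to about 2 mm. A picture is of the moment at which its call begins. There is no depth.
- ctrl.finish_job(): hands the job in; it is judged then, once.
The state is a dict: "clock": time; "qpos": joint angles; "qd": joint speeds; "tau": joint torques, N m; "eef_pos": TCP position; "tool_rot": TCP orientation; "force": force on the tool from outside, world axes, zero at the start; "torque": the same for the moment, N m; "width": finger opening in mm; "gripper_force": force on a finger pad.
Only numpy, scipy, OpenCV 4.12 (cv2) and the standard library are available. Lean on these libraries where they do the work, as an engineer would, in place of code of your own. Each camera call takes 0.05 s, during which the arm holds its last target. There are 200 camera calls.

## Working session

There is one attempt and no reset: what is moved stays moved. The work goes in short steps, Python scripts to look and compute and a tool call to move; the robot and the scene stay as the last step left them, time stands still between calls to the robot, and variables do not carry over. Pictures are saved under pics/ and viewed, at most 14 in all, crops included, and the job is handed in when it is done.

Besides the shell and the picture viewer there is one more tool, called after "Request:" as a command line: name --argument value ..., lists and objects as JSON in quotes. send_rows: Moves the arm, as the interface text tells. Its arguments: {"type":"object","properties":{"rows":{"type":"array","items":{"type":"array","items":{"type":"array","items":{"type":"number"}}}},"grip":{"type":"number"}},"required":["rows"]}

```bash
mkdir -p pics; ls; python3 - <<'E'
from cell import ctrl
import cv2,pickle
s=ctrl.read_state();print({k:s[k] for k in('clock','eef_pos','tool_rot','width','force')})
d={}
for n in('scene','top'):
    im=ctrl.get_image(n);d[n]=im
    print(n,im['fx'],im['fy'],im['cx'],im['cy'],im['extrinsics'],[k for k in im])
    cv2.imwrite(f'pics/{n}0.png',cv2.resize(im['pixels'][:,:,::-1],(800,600),interpolation=cv2.INTER_CUBIC))
pickle.dump(d,open('im0.pkl','wb'))
E
```

```text
pics
{'clock': 0.0, 'eef_pos': array([240.15348513, 603.47073009, 302.95894367]), 'tool_rot': array([-3.13962644e+00,  1.69046378e-05,  2.76279508e+00]), 'width': 85.70892390803094, 'force': array([ 0.03774881, -0.56524755, -0.23047021])}
scene 393.4694754629698 393.4694754629698 254.55252805500749 195.94521668533724 [[ 8.77149979e-01 -3.56784636e-01  3.21422833e-01  7.99776744e+02]
 [ 4.80041333e-01  6.69533304e-01 -5.66820495e-01 -4.43051050e+02]
 [-1.29704475e-02  6.51482830e-01  7.58552496e-01  6.47564652e+02]
 [ 0.00000000e+00  0.00000000e+00  0.00000000e+00  1.00000000e+00]] ['pixels', 'fx', 'fy', 'cx', 'cy', 'extrinsics']
top 382.4305803234406 382.4305803234406 254.5441829024087 193.34906007849136 [[ 9.47615896e-03  9.89074524e-01 -1.47111482e-01  4.56016550e+02]
 [-9.99911036e-01  1.07537422e-02  7.89154283e-03  1.11194688e+00]
 [ 9.38732292e-03  1.47023613e-01  9.89088437e-01  8.27845747e+02]
 [ 0.00000000e+00  0.00000000e+00  0.00000000e+00  1.00000000e+00]] ['pixels', 'fx', 'fy', 'cx', 'cy', 'extrinsics']
```

View pics/top0.png

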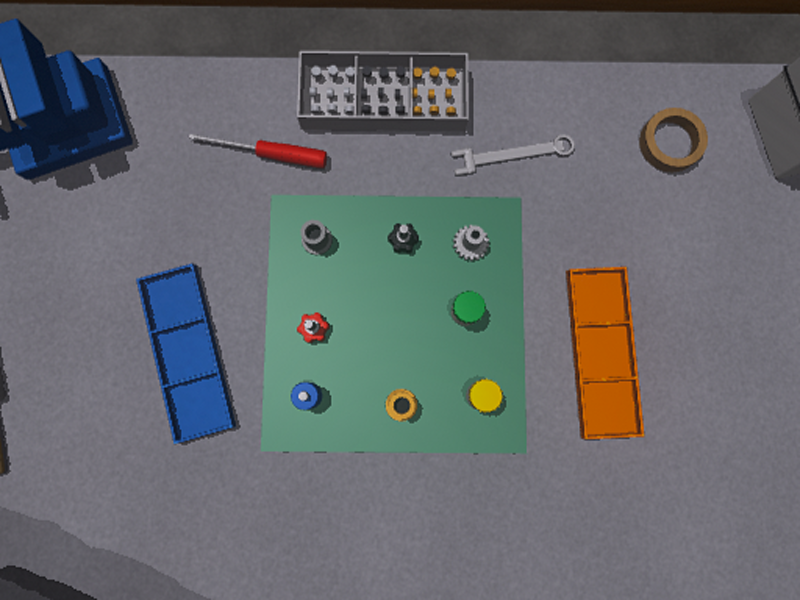

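View pics/scene0.png

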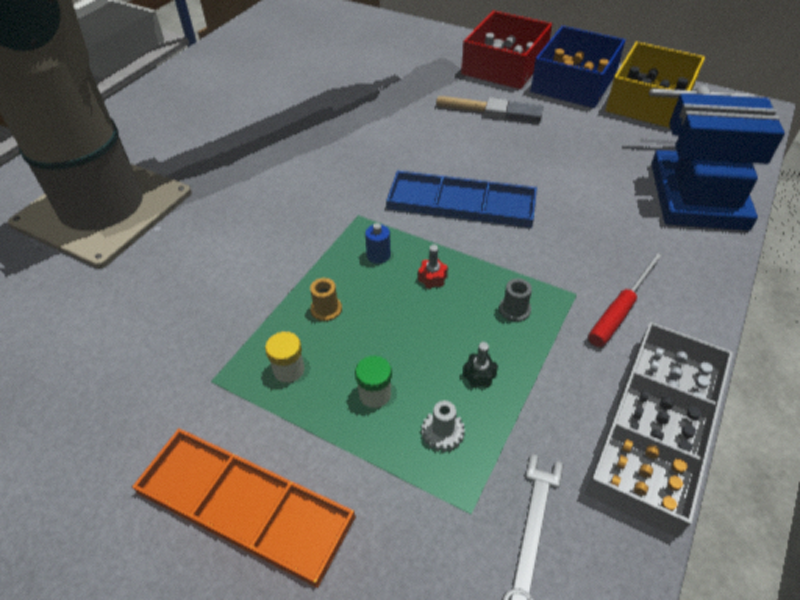

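The top view shows the mat with eight parts: feed roller stub (303,396), gear hub (476,236), brass top (401,404), black stud (403,229) and yellow lid (487,396). The trays are at left (138..238, 265..443) and right (568..643, 267..440). The scene view shows the same layout, and I'll use it as a cross-check.

```bash
cat > h.py <<'E'
import numpy as np,cv2
def ray(im,u,v):  # u,v in native pixels
    E=im['extrinsics'];d=np.array([(u-im['cx'])/im['fx'],-(v-im['cy'])/im['fy'],-1.])
    return E[:3,3],E[:3,:3]@d
def at(im,u,v,z):
    o,d=ray(im,u,v);return (o+d*(z-o[2])/d[2])[:2]
def proj(im,P):
    E=im['extrinsics'];p=E[:3,:3].T@(np.array(P,float)-E[:3,3])
    return np.array([im['cx']+im['fx']*p[0]/-p[2],im['cy']+im['fy']*p[1]/p[2]])
def tri(rs):
    A=np.zeros((3,3));b=np.zeros(3)
    for o,d in rs:
        d=d/np.linalg.norm(d);M=np.eye(3)-np.outer(d,d);A+=M;b+=M@o
    return np.linalg.solve(A,b)
E
python3 - <<'E'
import pickle,numpy as np,cv2
from h import *
d=pickle.load(open('im0.pkl','rb'));k=lambda p:((p[0]+.5)/1.5625-.5,(p[1]+.5)/1.5625-.5)
O={'roller':((303,396),(377,228),60),'gear':((476,236),(445,408),52),'brass':((401,404),(323,287),46),'bknob':((403,229),(484,348),62),'ypot':((487,396),(284,343),54),'grey':((316,232),(516,289),46),'red':((310,324),(433,249),62),'green':((469,306),(374,370),54)}
for n,(a,b,z) in O.items():
    T,S=d['top'],d['scene'];print(n,at(T,*k(a),z).round(1),at(S,*k(b),z).round(1),tri([ray(T,*k(a)),ray(S,*k(b))]).round(1))
for n,c in {'blue':[(138,279),(193,265),(238,428),(177,443)],'orange':[(568,269),(627,267),(643,437),(583,440)]}.items():
    P=np.array([at(d['top'],*k(p),18) for p in c]);print(n,P.round(1).tolist(),P.mean(0).round(1),np.linalg.norm(P-np.roll(P,-1,0),axis=1).round(0))
    x=(P[0]+P[1]-P[2]-P[3])/2;print('axis',np.degrees(np.arctan2(x[1],x[0])),'comps',[(P.mean(0)+s*x/np.linalg.norm(x)*76).round(1).tolist() for s in(1,0,-1)])
for n,c in {'blue':[(388,201),(396,172),(536,186),(531,224)],'orange':[(135,488),(180,432),(354,515),(317,582)]}.items():
    P=np.array([at(d['scene'],*k(p),18) for p in c]);print('S',n,P.round(1).tolist(),P.mean(0).round(1))
# crops
t=d['top']['pixels'][:,:,::-1]
c=cv2.resize(t[115:295,160:345],None,fx=3.2,fy=3.2,interpolation=cv2.INTER_CUBIC);cv2.imwrite('pics/topcrop.png',c)
s=d['scene']['pixels'][:,:,::-1]
c=cv2.resize(s[130:310,140:370],None,fx=3.2,fy=3.2,interpolation=cv2.INTER_CUBIC);cv2.imwrite('pics/scenecrop.png',c)
E
```

```text
roller [448.9 114.3] [454.2 110.4] [449.7 115.8  53.6]
gear [ 662.2 -108.5] [ 665.5 -104.5] [ 663.9 -106.9   53.5]
brass [439.8 -10.2] [440.5 -10.5] [439.9 -10.1  45.3]
bknob [667.9 -10.7] [672.6 -14.5] [670.5 -10.3  55.4]
ypot [ 451.1 -120.2] [ 454.1 -116. ] [ 453.  -118.4   55.7]
grey [666.8 106. ] [667.5 106.2] [667.2 106.3  45.6]
red [540.6 108. ] [544.2 107.5] [542.  109.2  59.3]
green [567.3 -98.1] [570.5 -98.7] [568.6 -97.8  51.3]
blue [[605.0, 351.8], [625.5, 277.8], [405.9, 205.1], [385.7, 284.5]] [505.5 279.8] [ 77. 231.  82. 229.]
axis 17.686148805009807 comps [[577.9, 302.9], [505.5, 279.8], [433.1, 256.7]]
orange [[625.8, -240.4], [629.6, -322.6], [398.9, -333.1], [394.3, -252.9]] [ 512.1 -287.3] [ 82. 231.  80. 232.]
axis 2.8457632912963975 comps [[588.0, -283.5], [512.1, -287.3], [436.2, -291.0]]
S blue [[413.3, 213.0], [388.6, 284.2], [606.6, 357.3], [632.1, 267.3]] [510.2 280.4]
S orange [[406.0, -334.0], [402.6, -258.6], [630.5, -246.6], [633.4, -320.9]] [ 518.1 -290. ]
```

View pics/topcrop.png

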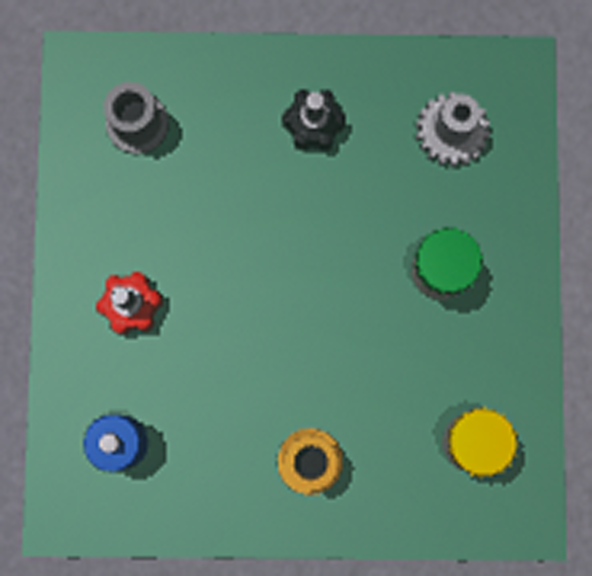

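View pics/scenecrop.png

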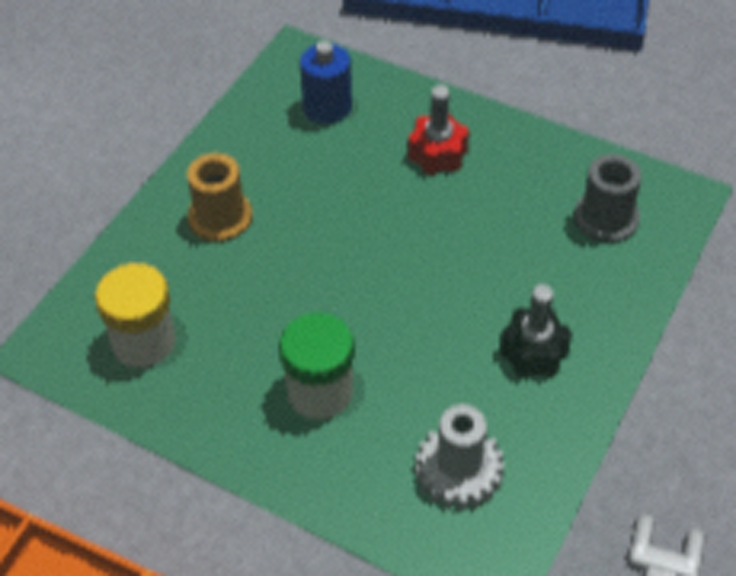

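The enlarged top crop gives roller stub (108,443), gear hub (462,112), brass bore (310,460), black stud (316,101) and yellow lid (484,441). The scene crop gives stub (324,47), hub (463,424), brass (215,172), stud (543,292) and lid (133,293). I'll refine the positions with these.

```bash
python3 - <<'E'
import pickle,numpy as np
from h import *
d=pickle.load(open('im0.pkl','rb'));T,S=d['top'],d['scene']
a=lambda p:(160+(p[0]+.5)/3.2-.5,115+(p[1]+.5)/3.2-.5);b=lambda p:(140+(p[0]+.5)/3.2-.5,130+(p[1]+.5)/3.2-.5)
O={'roller':((108,443),(324,47),60),'rollercyl':((114,443),(326,62),48),'gear':((462,112),(463,424),52),'brass':((310,460),(215,172),46),'bknob':((316,101),(543,292),62),'ypot':((484,441),(133,293),54),'grey':((130,108),(613,173),46),'red':((121,296),(440,92),62),'green':((450,260),(317,344),54)}
for n,(p,q,z) in O.items(): print(n,at(T,*a(p),z).round(1),at(S,*b(q),z).round(1),tri([ray(T,*a(p)),ray(S,*b(q))]).round(1))
E
```

```text
roller [449.3 115. ] [451.6 114.2] [449.8 115.7  57.9]
rollercyl [449.2 113. ] [453.5 112.7] [450.5 114.4  45. ]
gear [ 664.8 -107.6] [ 666.2 -107. ] [ 665.5 -107.2   51.7]
brass [439.8 -10.4] [440.9 -10. ] [440.2 -10.   45.5]
bknob [668.3 -12. ] [670.8 -11.2] [669.6 -11.4  61.1]
ypot [ 452.7 -119.1] [ 456.1 -120. ] [ 453.4 -118.9   50.9]
grey [666.5 109.8] [668.6 110.1] [667.6 110.4  44.8]
red [540.6 109.5] [543.5 109.9] [541.9 110.5  60.4]
green [566.8 -98.7] [ 570.4 -100.1] [568.2 -98.6  50.3]
```

Request:
send_rows --rows '[[[0,0,0,0,0,-0.13],[0,0,0,0,0,-0.26],[0,0,0,0,0,-0.377],[0,0,0,0,0,-0.377],[0,0,0,0,0,-0.377]]]' --grip 0

```text
clock: 0.6
eef_pos: [240.4, 603.7, 303.5]
tool_rot: [-3.141, -0.0, 3.137]
force: [0.2, -0.4, -0.3]
width: 85.6
gripper_force: 0.0
```

Request:
send_rows --rows '[[[-1,-2,1,0,0,0],[-2.5,-5,2,0,0,0],[-4.2,-9,3,0,0,0],[-6,-13,4,0,0,0],[-7.7,-17,5,0,0,0],[-9.4,-21,6,0,0,0],[-11.1,-25,7,0,0,0],[-12.8,-29,8,0,0,0],[-14.5,-33,9,0,0,0],[-16.2,-37,10,0,0,0]]]' --grip 0

```text
clock: 1.6
eef_pos: [402.3, 232.2, 203.7]
tool_rot: [3.141, 0.001, 3.138]
force: [0.7, -0.9, -0.4]
width: 85.3
gripper_force: 0.0
```

Request:
send_rows --rows '[[[-1.7,-4,0.2,0,0,0],[-3.2,-8,0.4,0,0,0],[-4.3,-10.8,0.4,0,0,0],[-4.8,-12,0.4,0,0,0],[-4.8,-12,0.4,0,0,0],[-4.8,-12,0.4,0,0,0]]]'

```text
clock: 2.2
eef_pos: [449.4, 114.1, 199.9]
tool_rot: [3.141, 0.0, 3.138]
force: [0.8, 0.7, -0.0]
width: 85.4
gripper_force: 0.0
```

Request:
send_rows --rows '[[[-0.1,0,2,0,0,0],[-0.1,0,4,0,0,0],[-0.1,0,5.4,0,0,0],[-0.1,0,5.4,0,0,0]]]'

```text
clock: 2.6
eef_pos: [449.0, 115.1, 144.6]
tool_rot: [-3.141, -0.003, -3.141]
force: [0.5, 0.2, -0.2]
width: 85.5
gripper_force: 0.0
```

```bash
cat > look.py <<'E'
import sys,cv2
from cell import ctrl
from h import *
# look.py name out x0 y0 x1 y1
n,o=sys.argv[1:3];im=ctrl.get_image(n);x0,y0,x1,y1=map(int,sys.argv[3:7]);f=min(800/(x1-x0),600/(y1-y0))
cv2.imwrite(f'pics/{o}.png',cv2.resize(im['pixels'][y0:y1,x0:x1,::-1],None,fx=f,fy=f,interpolation=cv2.INTER_CUBIC));print('scale',f)
E
python3 look.py scene a1 180 80 380 230
```

```text
scale 4.0
```

View pics/a1.png

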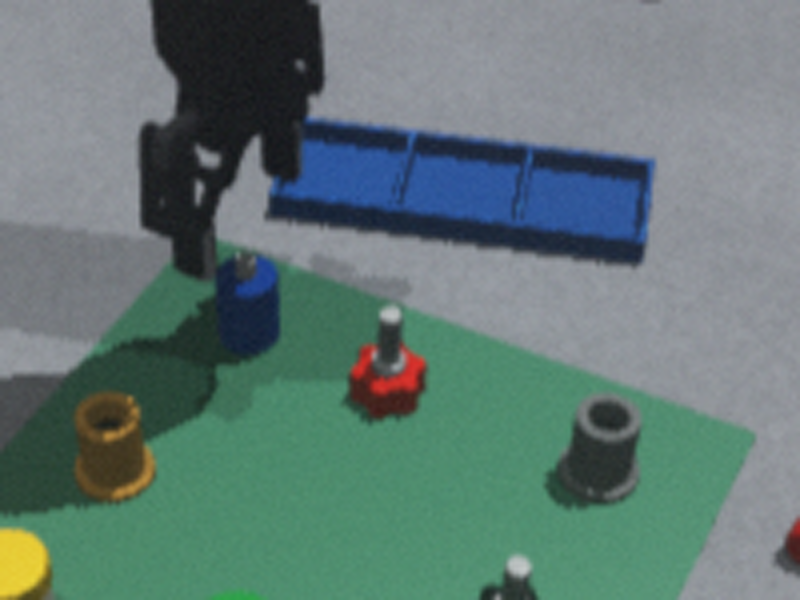

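Left fingertip is at about (195,275), right at (282,178), with the roller stub top (246,262) between and below them. I'll check the tip height by projection.

```bash
python3 - <<'E'
import pickle
from h import *
S=pickle.load(open('im0.pkl','rb'))['scene']
for z in(85,72,60):
  for y in(65,72,115,158,165): print(z,y,((proj(S,(449,y,z))-[180,80])*4).round(0))
E
```

```text
85 65 [191. 276.]
85 72 [198. 268.]
85 115 [238. 220.]
85 158 [277. 176.]
85 165 [283. 169.]
72 65 [192. 294.]
72 72 [199. 286.]
72 115 [239. 239.]
72 158 [278. 194.]
72 165 [284. 187.]
60 65 [194. 310.]
60 72 [200. 302.]
60 115 [240. 255.]
60 158 [278. 210.]
60 165 [284. 203.]
```

Request:
send_rows --rows '[[[-0.1,0,2,0,0,0],[-0.1,0,4,0,0,0],[-0.1,0,5.3,0,0,0],[-0.1,0,5.8,0,0,0],[-0.1,0,5.8,0,0,0],[-0.1,0,5.8,0,0,0]]]'

```text
clock: 3.25
eef_pos: [451.8, 114.1, 88.6]
tool_rot: [3.141, 0.001, 3.14]
force: [-0.2, -0.2, 0.0]
width: 85.3
gripper_force: 0.0
```

Request:
send_rows --rows '[[[0,0,0,0,0,0],[0,0,0,0,0,0],[0,0,0,0,0,0],[0,0,0,0,0,0],[0,0,0,0,0,0],[0,0,0,0,0,0],[0,0,0,0,0,0],[0,0,0,0,0,0],[0,0,0,0,0,0],[0,0,0,0,0,0]]]' --grip 255

```text
clock: 4.25
eef_pos: [451.7, 113.8, 88.5]
tool_rot: [3.141, 0.001, 3.14]
force: [-0.2, -0.8, 6.8]
width: 34.6
gripper_force: 59.3
```

Request:
send_rows --rows '[[[0,0,-1,0,0,0],[0,0,-2.5,0,0,0],[0,0,-4,0,0,0],[0.1,1.2,-5,0,0,0],[0.4,3.5,-5,0,0,0],[0.8,6.5,-5,0,0,0],[1.2,9.5,-5,0,0,0],[1.5,12,-5,0,0,0],[1.6,14,-5,0,0,0],[1.6,14.3,-5,0,0,0]]]'

```text
clock: 5.25
eef_pos: [434.9, 260.9, 138.4]
tool_rot: [3.138, 0.001, -3.138]
force: [-0.8, 0.1, -1.4]
width: 34.3
gripper_force: 59.8
```

```bash
python3 look.py scene a2 180 60 380 210
```

```text
scale 4.0
```

View pics/a2.png

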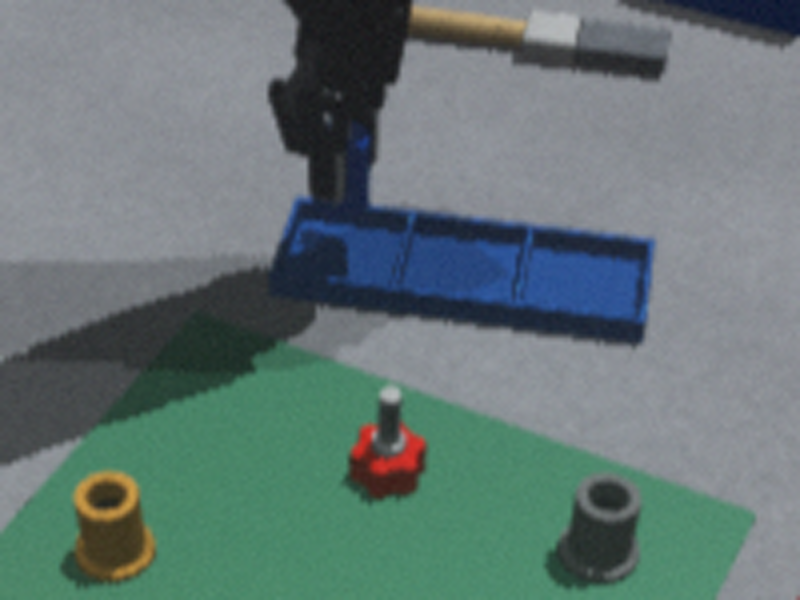

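The roller is gripped, at about (355,170), and sits above the near blue compartment (345,250). I'll lower it.

Request:
send_rows --rows '[[[0,0,1.2,0,0,0],[0,0,2.4,0,0,0],[0,0,3.4,0,0,0],[0,0,4.1,0,0,0],[0,0,4.4,0,0,0],[0,0,4.5,0,0,0],[0,0,4.5,0,0,0]]]'

```text
clock: 6.0
eef_pos: [435.8, 256.5, 92.9]
tool_rot: [3.142, 0.0, 3.14]
force: [0.4, -0.1, -0.1]
width: 34.6
gripper_force: 59.9
```

Request:
send_rows --rows '[[[0,0,0,0,0,0],[0,0,0,0,0,0],[0,0,0,0,0,0],[0,0,0,0,0,0],[0,0,0,0,0,0],[0,0,0,0,0,0],[0,0,0,0,0,0],[0,0,-1,0,0,0],[0,0,-2.5,0,0,0],[0,0,-5,0,0,0]]]' --grip 0

```text
clock: 7.0
eef_pos: [435.0, 256.2, 143.1]
tool_rot: [-3.14, -0.002, 3.14]
force: [0.3, 0.3, 0.3]
width: 85.4
gripper_force: 0.0
```

Request:
send_rows --rows '[[[0,0,-2,0,0,0],[-1,-1.6,-4,0,0,0],[-3,-4.8,-5.5,0,0,0],[-5.5,-8.7,-5.7,0,0,0],[-8,-12.7,-5.7,0,0,0],[-10.5,-16.7,-5.7,0,0,0],[-13,-20.7,-5.7,0,0,0],[-15.5,-24.6,-5.7,0,0,0],[-18,-28.6,-5.7,0,0,0],[-20,-31.8,-5.7,0,0,0]]]' --grip 0

```text
clock: 8.0
eef_pos: [636.1, -65.3, 200.7]
tool_rot: [-3.141, 0.001, 3.137]
force: [0.1, -0.1, -0.2]
width: 85.5
gripper_force: 0.0
```

Request:
send_rows --rows '[[[-1.7,-2.7,0,0,0,0],[-2.6,-4.2,0.5,0,0,0],[-2.9,-4.6,2,0,0,0],[-2.9,-4.6,4,0,0,0],[-2.9,-4.6,4.5,0,0,0],[-2.9,-4.6,4.5,0,0,0],[-2.9,-4.6,4.5,0,0,0]]]'

```text
clock: 8.7
eef_pos: [664.2, -106.7, 155.4]
tool_rot: [3.141, 0.0, 3.141]
force: [-0.3, 0.2, 0.6]
width: 85.1
gripper_force: 0.0
```

```bash
python3 look.py scene a3 100 60 400 285
```

```text
scale 2.6666666666666665
```

View pics/a3.png

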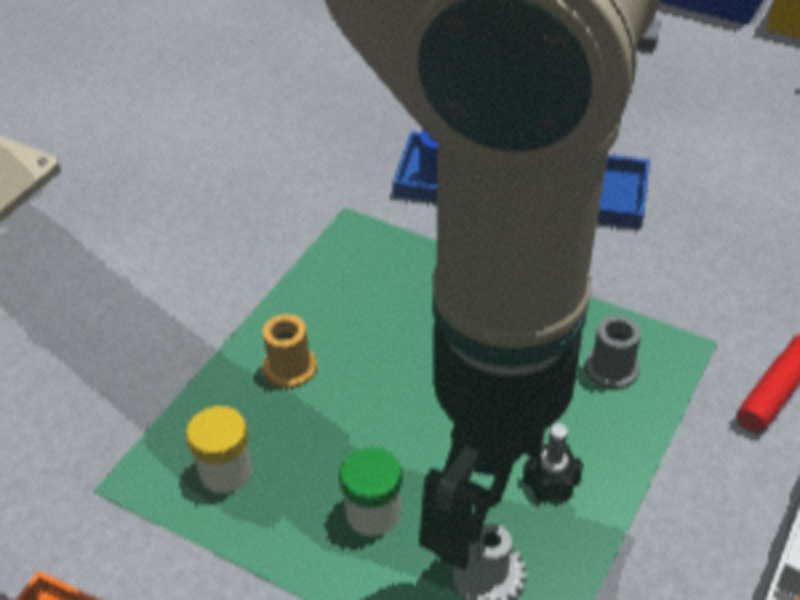

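The gripper is over the gear, with the hub at (492,540) between the fingers and the green pot clear at (370,480). I'll descend and grip.

Request:
send_rows --rows '[[[-0.1,0,2,0,0,0],[-0.1,0,4,0,0,0],[-0.1,0,5.6,0,0,0],[-0.1,0,6.4,0,0,0],[-0.1,0,6.5,0,0,0],[-0.1,0,6.5,0,0,0]]]'

```text
clock: 9.35
eef_pos: [665.4, -107.7, 90.3]
tool_rot: [3.142, 0.001, 3.14]
force: [0.1, 0.7, 0.8]
width: 85.8
gripper_force: 0.0
```

Request:
send_rows --rows '[[[0,0,0,0,0,0],[0,0,0,0,0,0],[0,0,0,0,0,0],[0,0,0,0,0,0],[0,0,0,0,0,0],[0,0,0,0,0,0],[0,0,0,0,0,0],[0,0,0,0,0,0],[0,0,0,0,0,0],[0,0,0,0,0,0]]]' --grip 255

```text
clock: 10.35
eef_pos: [665.4, -107.8, 90.4]
tool_rot: [-3.142, 0.001, 3.14]
force: [-0.7, 0.3, 6.1]
width: 24.6
gripper_force: 58.9
```

Request:
send_rows --rows '[[[0,0,-1.5,0,0,0],[0,0,-3.5,0,0,0],[0,0,-6,0,0,0],[0.1,0.7,-8,0,0,0],[0.5,2.5,-8.5,0,0,0],[1.1,5.5,-8.5,0,0,0],[1.8,9,-8.5,0,0,0],[2.6,12.5,-8.5,0,0,0],[3.3,16,-8.5,0,0,0],[4,19.5,-8.5,0,0,0]]]'

```text
clock: 11.35
eef_pos: [623.6, 89.9, 174.2]
tool_rot: [3.141, -0.002, 3.141]
force: [-0.4, 1.0, -1.4]
width: 24.6
gripper_force: 59.0
```

Request:
send_rows --rows '[[[0.7,3.5,0,0,0,0],[1.5,7,0,0,0,0],[2.2,10.5,0,0,0,0],[3,14,0,0,0,0],[3.6,17,0,0,0,0],[4.1,19.5,0,0,0,0],[4.4,21,0,0,0,0],[4.5,21.5,0,0,0,0],[4.5,21.5,0,0,0,0]]]'

```text
clock: 12.25
eef_pos: [580.3, 302.4, 174.5]
tool_rot: [-3.141, -0.001, 3.141]
force: [0.1, 0.3, -1.0]
width: 24.4
gripper_force: 59.0
```

```bash
python3 look.py scene a4 180 60 380 210
```

```text
scale 4.0
```

View pics/a4.png

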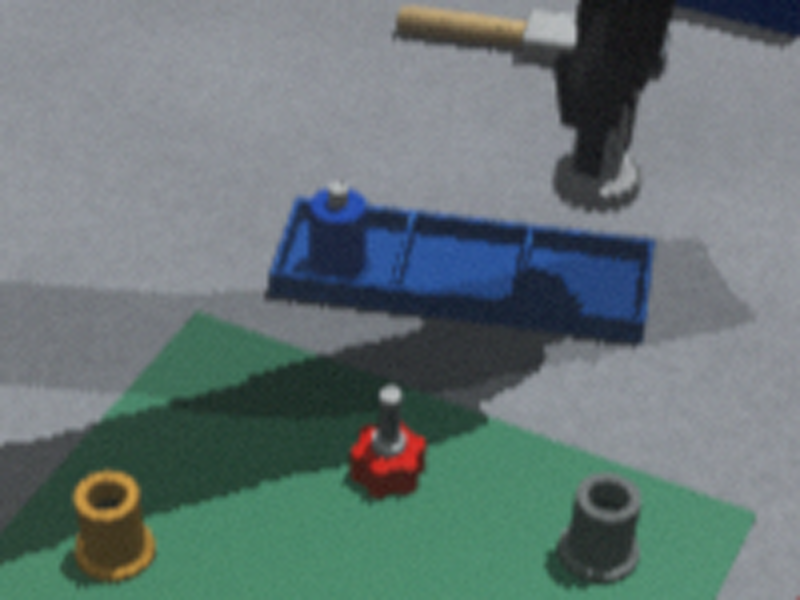

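The roller stands upright in the near compartment at (337,240). The gear is upright in the gripper at (595,180), above the far compartment.

Request:
send_rows --rows '[[[0,0,1.2,0,0,0],[0,0,2.8,0,0,0],[0,0,4.4,0,0,0],[0,0,5.8,0,0,0],[0,0,6.9,0,0,0],[0,0,7.6,0,0,0],[0,0,7.9,0,0,0],[0,0,8,0,0,0],[0,0,8,0,0,0]]]'

```text
clock: 13.2
eef_pos: [581.1, 302.6, 95.3]
tool_rot: [3.141, 0.001, 3.14]
force: [0.4, 0.1, -1.6]
width: 25.0
gripper_force: 59.0
```

Request:
send_rows --rows '[[[0,0,0,0,0,0],[0,0,0,0,0,0],[0,0,0,0,0,0],[0,0,0,0,0,0],[0,0,0,0,0,0],[0,0,0,0,0,0],[0,0,0,0,0,0],[0,0,-1.5,0,0,0],[0,0,-4,0,0,0],[0,0,-7,0,0,0]]]' --grip 0

```text
clock: 14.2
eef_pos: [580.3, 302.1, 165.7]
tool_rot: [-3.141, -0.001, 3.14]
force: [0.6, 0.4, 0.6]
width: 85.2
gripper_force: 0.0
```

Request:
send_rows --rows '[[[0.6,-1.4,0,0,0,0],[1.8,-4,0,0,0,0],[3.3,-7.4,0,0,0,0],[5,-11.2,0,0,0,0],[6.7,-15,0,0,0,0],[8.4,-18.8,0,0,0,0],[10.1,-22.6,0,0,0,0],[11.8,-26.3,0,0,0,0],[13,-29,0,0,0,0],[13.8,-30.8,0,0,0,0]]]' --grip 0

```text
clock: 15.2
eef_pos: [441.3, -7.9, 165.9]
tool_rot: [-3.14, 0.0, 3.137]
force: [0.6, -0.3, 0.3]
width: 85.6
gripper_force: 0.0
```

Request:
send_rows --rows '[[[0.2,-0.4,1,0,0,0],[0.2,-0.4,3,0,0,0],[0.2,-0.4,5,0,0,0],[0.2,-0.4,6.8,0,0,0],[0.2,-0.4,7.7,0,0,0],[0.2,-0.4,7.9,0,0,0],[0.2,-0.4,7.9,0,0,0]]]'

```text
clock: 15.9
eef_pos: [440.6, -9.5, 86.3]
tool_rot: [3.142, 0.001, 3.14]
force: [0.0, 0.4, 0.9]
width: 85.5
gripper_force: 0.0
```

Request:
send_rows --rows '[[[0,0,0,0,0,0],[0,0,0,0,0,0],[0,0,0,0,0,0],[0,0,0,0,0,0],[0,0,0,0,0,0],[0,0,0,0,0,0],[0,0,0,0,0,0],[0,0,0,0,0,0],[0,0,0,0,0,0],[0,0,0,0,0,0]]]' --grip 255

```text
clock: 16.9
eef_pos: [440.4, -9.4, 86.5]
tool_rot: [-3.141, 0.001, 3.14]
force: [-0.7, 0.1, 7.9]
width: 32.5
gripper_force: 59.0
```

Request:
send_rows --rows '[[[0,0,-1.5,0,0,0],[0,0,-3.5,0,0,0],[0,0,-6,0,0,0],[-0.2,0.7,-7.8,0,0,0],[-0.6,2.5,-8.5,0,0,0],[-1.3,5.5,-8.5,0,0,0],[-2.1,9,-8.5,0,0,0],[-2.9,12.5,-8.5,0,0,0],[-3.7,16,-8.5,0,0,0],[-4.5,19.5,-8.5,0,0,0]]]'

```text
clock: 17.9
eef_pos: [485.2, 188.3, 170.3]
tool_rot: [3.141, -0.001, 3.141]
force: [1.0, 0.2, -1.2]
width: 32.5
gripper_force: 59.8
```

Request:
send_rows --rows '[[[-0.7,3.2,0,0,0,0],[-1.3,6,0,0,0,0],[-1.8,8,0,0,0,0],[-2.1,9.2,0,0,0,0],[-2.1,9.5,0,0,0,0],[-2.1,9.5,0,0,0,0],[-2.1,9.5,0,0,0,0]]]'

```text
clock: 18.6
eef_pos: [506.5, 279.0, 170.5]
tool_rot: [-3.14, -0.001, 3.139]
force: [0.7, -0.5, -1.5]
width: 32.4
gripper_force: 59.8
```

```bash
python3 look.py scene a5 180 60 380 210
```

```text
scale 4.0
```

View pics/a5.png

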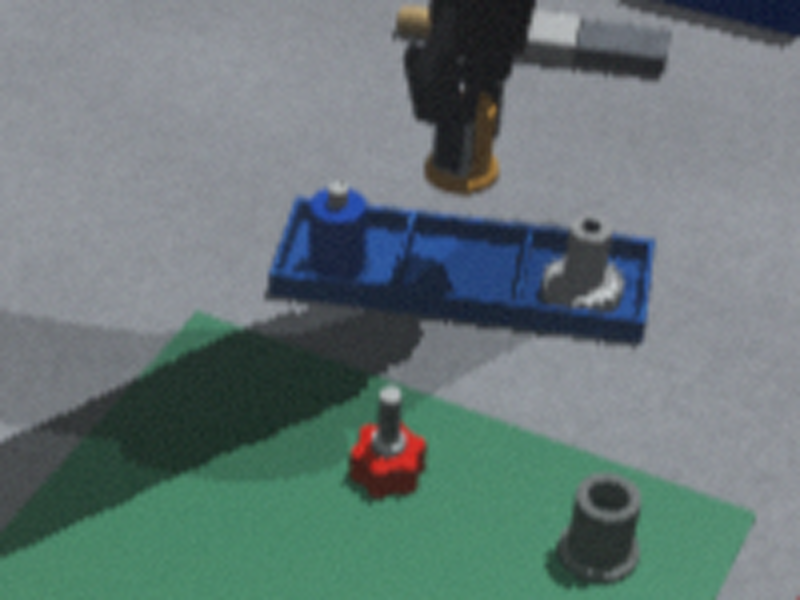

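The gear stands flat in the far compartment at (583,285). The brass bush is upright in the gripper at (462,175), over the empty middle compartment.

Request:
send_rows --rows '[[[0,0,1.2,0,0,0],[0,0,2.8,0,0,0],[0,0,4.4,0,0,0],[0,0,5.8,0,0,0],[0,0,6.9,0,0,0],[0,0,7.6,0,0,0],[0,0,7.9,0,0,0],[0,0,8,0,0,0],[0,0,8,0,0,0]]]'

```text
clock: 19.55
eef_pos: [506.9, 280.7, 91.2]
tool_rot: [3.141, 0.001, 3.14]
force: [-0.1, 0.7, -0.7]
width: 32.3
gripper_force: 59.8
```

Request:
send_rows --rows '[[[0,0,0,0,0,0],[0,0,0,0,0,0],[0,0,0,0,0,0],[0,0,0,0,0,0],[0,0,0,0,0,0],[0,0,0,0,0,0],[0,0,0,0,0,0],[0,0,-1.5,0,0,0],[0,0,-4,0,0,0],[0,0,-8,0,0,0]]]' --grip 0

```text
clock: 20.55
eef_pos: [505.7, 279.8, 171.0]
tool_rot: [-3.14, -0.003, 3.14]
force: [1.4, -0.0, -0.8]
width: 85.6
gripper_force: 0.0
```

Request:
send_rows --rows '[[[-0.8,-1.4,0,0,0,0],[-2.2,-4,0,0,0,0],[-4,-7.2,0,0,0,0],[-6,-10.7,0,0,0,0],[-8,-14.2,0,0,0,0],[-10,-17.8,0,0,0,0],[-12,-21.4,0,0,0,0],[-14,-25,0,0,0,0],[-15.5,-27.7,0,0,0,0],[-16.2,-29,0,0,0,0]]]' --grip 0

```text
clock: 21.55
eef_pos: [669.3, -14.7, 171.0]
tool_rot: [-3.139, 0.001, 3.134]
force: [-0.8, -0.6, -0.7]
width: 85.6
gripper_force: 0.0
```

Request:
send_rows --rows '[[[-0.1,-0.1,1,0,0,0],[-0.1,-0.1,3,0,0,0],[-0.1,-0.1,5,0,0,0],[-0.1,-0.1,6.4,0,0,0],[-0.1,-0.1,6.9,0,0,0],[-0.1,-0.1,6.9,0,0,0],[-0.1,-0.1,6.9,0,0,0]]]'

```text
clock: 22.25
eef_pos: [669.6, -10.1, 102.6]
tool_rot: [3.141, 0.001, 3.14]
force: [-1.1, -0.5, 0.7]
width: 85.8
gripper_force: 0.0
```

Request:
send_rows --rows '[[[0,0,0,0,0,0],[0,0,0,0,0,0],[0,0,0,0,0,0],[0,0,0,0,0,0],[0,0,0,0,0,0],[0,0,0,0,0,0],[0,0,0,0,0,0],[0,0,0,0,0,0],[0,0,0,0,0,0],[0,0,0,0,0,0]]]' --grip 255

```text
clock: 23.25
eef_pos: [669.3, -10.9, 102.0]
tool_rot: [-3.141, 0.0, 3.14]
force: [0.0, -0.9, 2.7]
width: 9.9
gripper_force: 58.4
```

```bash
python3 look.py scene a6 160 80 400 260
```

```text
scale 3.3333333333333335
```

View pics/a6.png

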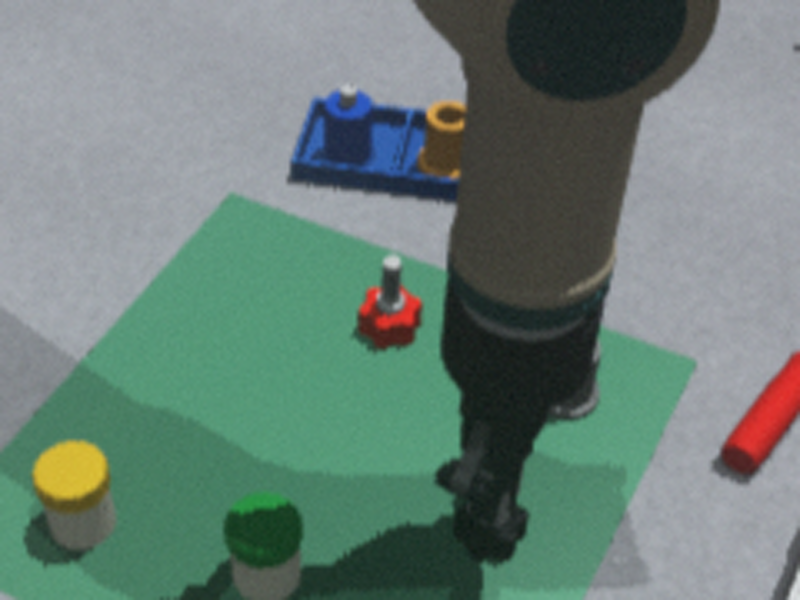

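The brass bush stands in the middle compartment at (443,138), and the black knob's stud is gripped at (490,520). Next I carry it to the far orange compartment.

Request:
send_rows --rows '[[[0,0,-1.5,0,0,0],[0,0,-3.5,0,0,0],[0,0,-6,0,0,0],[0.2,-0.7,-7.8,0,0,0],[0.7,-2.5,-8.5,0,0,0],[1.6,-5.5,-8.5,0,0,0],[2.6,-9,-8.5,0,0,0],[3.6,-12.5,-8.5,0,0,0],[4.6,-16,-8.5,0,0,0],[5.6,-19.5,-8.5,0,0,0]]]'

```text
clock: 24.3
eef_pos: [612.0, -207.8, 187.6]
tool_rot: [-3.141, 0.0, 3.139]
force: [0.1, 0.3, -0.3]
width: 10.1
gripper_force: 58.4
```

Request:
send_rows --rows '[[[0.9,-3,0,0,0,0],[1.6,-5.5,0,0,0,0],[2.1,-7,0,0,0,0],[2.3,-7.7,0,0,0,0],[2.3,-7.7,0,0,0,0],[2.3,-7.7,0,0,0,0]]]'

```text
clock: 24.9
eef_pos: [590.4, -280.8, 187.2]
tool_rot: [3.14, 0.001, -3.141]
force: [0.7, -0.0, -1.2]
width: 10.3
gripper_force: 58.4
```

```bash
python3 look.py scene a7 60 150 300 384
```

```text
scale 2.5641025641025643
```

View pics/a7.png

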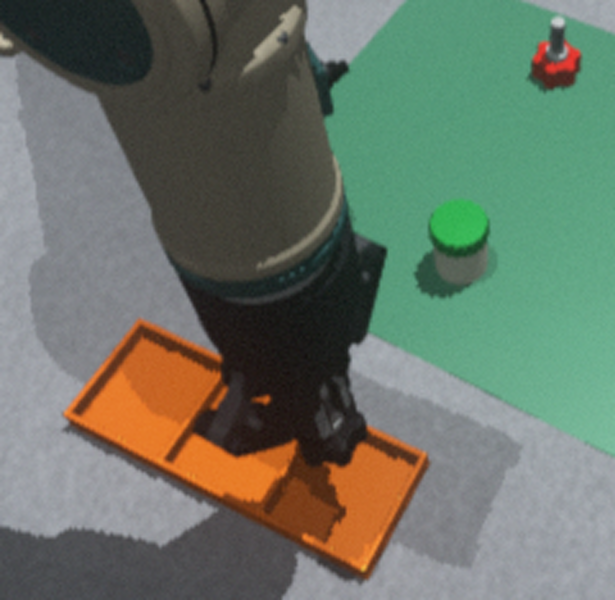

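The gripper, holding the knob at (335,440), is over the far end of the orange tray. I'll lower and release.

Request:
send_rows --rows '[[[0,-0.2,1.2,0,0,0],[0,-0.2,2.8,0,0,0],[0,-0.2,4.4,0,0,0],[0,-0.2,5.8,0,0,0],[0,-0.2,6.9,0,0,0],[0,-0.2,7.6,0,0,0],[0,-0.2,7.9,0,0,0],[0,-0.2,8,0,0,0],[0,-0.2,8,0,0,0]]]'

```text
clock: 25.85
eef_pos: [590.1, -284.8, 107.3]
tool_rot: [-3.141, 0.001, 3.14]
force: [0.6, 0.4, -1.0]
width: 10.2
gripper_force: 58.4
```

Request:
send_rows --rows '[[[0,0,0,0,0,0],[0,0,0,0,0,0],[0,0,0,0,0,0],[0,0,0,0,0,0],[0,0,0,0,0,0],[0,0,0,0,0,0],[0,0,0,0,0,0],[0,0,-1.5,0,0,0],[0,0,-4,0,0,0],[0,0,-8,0,0,0]]]' --grip 0

```text
clock: 26.85
eef_pos: [588.5, -284.3, 186.6]
tool_rot: [3.14, -0.004, 3.14]
force: [-0.4, -0.2, 1.0]
width: 85.4
gripper_force: 0.0
```

Request:
send_rows --rows '[[[1,1.2,0,0,0,0],[2.8,3.4,0,0,0,0],[5.2,6.3,0,0,0,0],[7.6,9.2,0,0,0,0],[10,12.1,0,0,0,0],[12.2,14.8,0,0,0,0],[13.3,16.1,0,0,0,0],[13.6,16.5,1,0,0,0],[13.6,16.5,2,0,0,0],[13.6,16.5,3,0,0,0]]]' --grip 0

```text
clock: 27.85
eef_pos: [454.8, -119.8, 156.9]
tool_rot: [-3.141, 0.002, 3.139]
force: [0.3, 0.2, -0.2]
width: 85.1
gripper_force: 0.0
```

```bash
python3 look.py scene a8 60 150 380 384
```

```text
scale 2.5
```

View pics/a8.png

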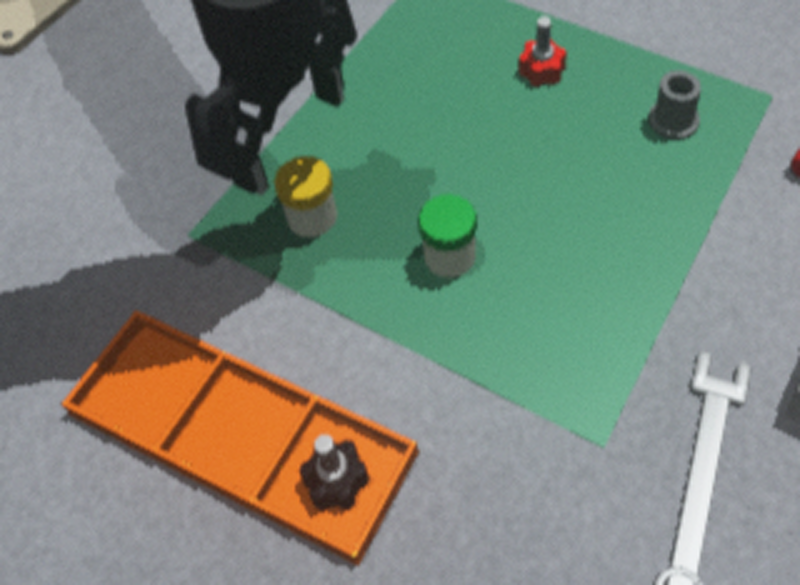

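The black knob stands in the far orange compartment, with the stud tip at (324,444). The fingers at (265,185) and (335,95) straddle the yellow lid (303,180).

Request:
send_rows --rows '[[[0,0,2,0,0,0],[0,0,4,0,0,0],[0,0,5.6,0,0,0],[0,0,6.4,0,0,0],[0,0,6.5,0,0,0],[0,0,6.5,0,0,0]]]'

```text
clock: 28.5
eef_pos: [454.3, -119.5, 92.0]
tool_rot: [-3.142, 0.0, 3.14]
force: [0.3, -0.0, -0.5]
width: 85.4
gripper_force: 0.0
```

Request:
send_rows --rows '[[[0,0,0,0,0,0],[0,0,0,0,0,0],[0,0,0,0,0,0],[0,0,0,0,0,0],[0,0,0,0,0,0],[0,0,0,0,0,0],[0,0,0,0,0,0],[0,0,0,0,0,0],[0,0,0,0,0,0],[0,0,0,0,0,0]]]' --grip 255

```text
clock: 29.5
eef_pos: [454.3, -119.6, 92.6]
tool_rot: [-3.141, 0.001, 3.14]
force: [-1.2, 0.6, 6.4]
width: 40.3
gripper_force: 59.6
```

```bash
python3 - <<'E'
import pickle
from h import *
S=pickle.load(open('im0.pkl','rb'))['scene']
for z in(26,32,66): print(z,((proj(S,(590,-284,z))-[60,150])*2.5).round(0))
E
```

```text
26 [331. 465.]
32 [329. 461.]
66 [322. 439.]
```

Request:
send_rows --rows '[[[0,0,-1.5,0,0,0],[0,0,-3.5,0,0,0],[0.1,-0.7,-5,0,0,0],[0.3,-2.5,-6,0,0,0],[0.6,-5.5,-6,0,0,0],[0.9,-9,-6,0,0,0],[1.2,-12.5,-6,0,0,0],[1.5,-15.5,-6,0,0,0],[1.6,-17,-6,0,0,0],[1.6,-17.2,-6,0,0,0]]]'

```text
clock: 30.5
eef_pos: [436.7, -294.1, 151.7]
tool_rot: [-3.14, -0.0, 3.135]
force: [-0.0, -0.1, -0.5]
width: 40.4
gripper_force: 60.5
```

Request:
send_rows --rows '[[[0,0,0,0,0,0],[0,0,1.5,0,0,0],[0,0,3,0,0,0],[0,0,4.2,0,0,0],[0,0,5.1,0,0,0],[0,0,5.4,0,0,0],[0,0,5.5,0,0,0],[0,0,5.5,0,0,0]]]'

```text
clock: 31.3
eef_pos: [438.0, -291.2, 97.1]
tool_rot: [-3.142, 0.0, 3.14]
force: [-0.7, 0.0, -1.4]
width: 40.6
gripper_force: 60.6
```

Request:
send_rows --rows '[[[0,0,0,0,0,0],[0,0,0,0,0,0],[0,0,0,0,0,0],[0,0,0,0,0,0],[0,0,0,0,0,0],[0,0,0,0,0,0],[0,0,0,0,0,0],[0,0,-1.5,0,0,0],[0,0,-4,0,0,0],[0,0,-8,0,0,0]]]' --grip 0

```text
clock: 32.3
eef_pos: [436.5, -290.8, 176.2]
tool_rot: [3.139, -0.004, 3.14]
force: [1.4, -1.0, 0.8]
width: 85.4
gripper_force: 0.0
```

Request:
send_rows --rows '[[[0,0,-3,0,0,0],[0,0,-7,0,0,0],[0,-2,-11,0,0,0],[0,-5,-14,0,0,0],[0,-8,-15,0,0,0],[0,-10,-15,0,0,0],[0,-12,-15,0,0,0],[0,-14,-15,0,0,0],[0,-14,-15,0,0,0],[0,-14,-15,0,0,0]]]'

```text
clock: 33.3
eef_pos: [437.3, -430.7, 326.5]
tool_rot: [3.14, -0.0, 3.14]
force: [-0.1, 0.2, 0.4]
width: 85.4
gripper_force: 0.0
```

```bash
python3 look.py scene a9 60 80 380 384; python3 look.py top a9t 70 100 430 300
```

```text
scale 1.9736842105263157
scale 2.2222222222222223
```

View pics/a9.png

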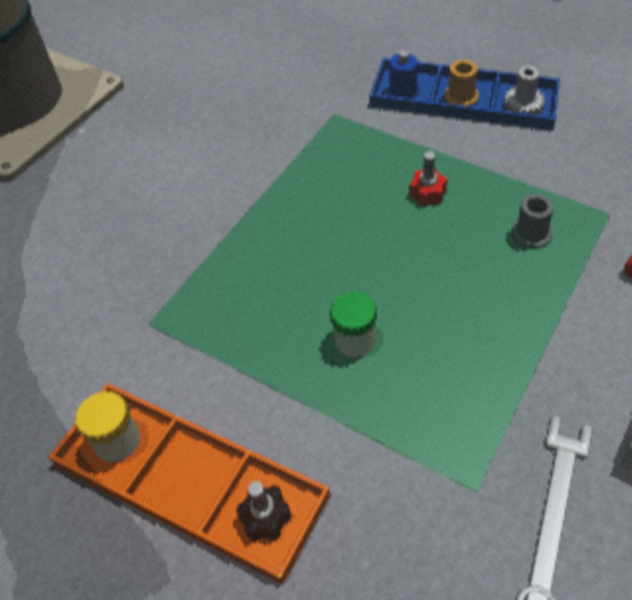

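View pics/a9t.png

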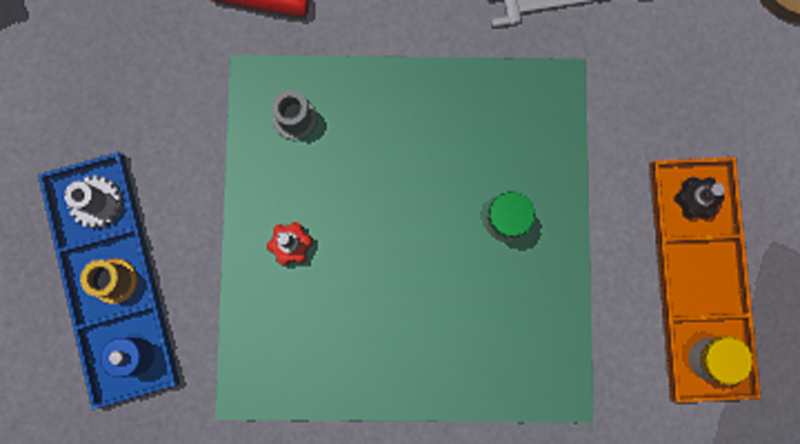

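Both views show five parts upright, each in its own compartment: gear (93,200), brass (107,282), roller (120,357), knob (700,198) and yellow lid (728,361) in the top crop. The grey bush, red knob and green pot haven't moved. I'll check the pot's lid against where it should be, then hand in.

```bash
python3 - <<'E'
import pickle
from h import *
from cell import ctrl
d=pickle.load(open('im0.pkl','rb'));P=(438,-291.5,58)
a=(proj(d['top'],P)-[70,100])*2.2222;b=(proj(d['scene'],P)-[60,80])*1.97368
print(a,b)
if abs(a-[728,361]).max()<9 and abs(b-[103,413]).max()<9: print(ctrl.finish_job())
E
```

```text
[728.53103915 357.23220541] [100.64732632 412.45633158]
the job is handed in; nothing more can be done
None
```

The job is handed in: the final pictures show all five parts upright, each in its own compartment of the right tray, and the grey bush, red knob and green-lidded pot where they started, at about 33 s on the robot's clock.

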